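# Clear a spent candle cup through the spring flap

### The arm

A 7-joint arm with a two-finger parallel gripper is mounted at the origin on the work surface. World frame = base frame: x ahead of the robot, y to its left, z up, the work surface at z = 0. Lengths are in mm, angles in rad, forces in N, time in s.
With the tool pointing down it reaches from about 400 to 875 mm from the base axis. Payload 4.4 kg.
Tool frame: the origin (TCP) lies on the centre line of the jaws, within the pads' length; the fingertips stand 19 mm ahead of it and the grasp point (between the pads) is the TCP; z points along the fingers, y is the line along which they close (so a half turn about z gives the same grasp; the last joint's range is limited). The gripper opens to 85 mm and grips with 20 to 120 N. Pads are 22 mm wide; open, the fingers measure 114 mm over their backs; the gripper's body (76 mm by 85 mm) begins 54 mm behind the grasp point. The pads swing forward as they close: fully open they stand 13 mm farther back than shut.
Start: joints at [1.19, 0.628, 0.038, 1.517, -0.027, 0.996, -0.02], TCP at [201.284, -618.063, 250.313] pointing down, gripper open.
Joint ranges: [-3.06, 3.06], [-0.37, 2.12], [-1.25, 1.32], [0.18, 2.47], [-1.1, 4.24], [0.23, 1.98], [-2.94, 2.94]. Speed limits (rad/s): [2.57, 2.57, 3.14, 3.14, 3.14, 3.14, 3.14].

### API

Orientations are given as [roll, pitch, yaw] about the fixed x, y, z axes, in that order (R = Rz(yaw) Ry(pitch) Rx(roll)).
In Python, from cell import ctrl, viewer, silhouettes gives the robot as it stands.
- The arm moves only by the shell command python3 -m creep 'ROWS'. ROWS is JSON, a list of rows, each an object with "jaw": the gripper command: -1 is shut, 1 is fully open, values between are in proportion; "xyz": the shift along the tool's x, y, z in mm, a list of three; "angular": the turn, a rotation vector about the tool's x, y, z in rad, a list of three. In form: [{"jaw": jaw, "xyz": [tx, ty, tz], "angular": [rx, ry, rz]}, ...]. A call has 1 to 12 rows; each row is the pose to reach, as a shift and turn from the pose commanded when the call began, along the tool's axes at that moment; what a row does not reach only later rows make up. A row lasts 1/8 s, in which the tool goes at most 62.5 mm and 10.7 degrees, less where a joint would pass 70% of its speed; a pose out of reach is approached as far as the arm can. A call with a gripper value outside its range is refused whole. The fingers move at their own pace and stop on an object; the grip force is fixed at half the most. Time passes only in rows, so rows that repeat a pose let the fingers close. It gives the time, the measured TCP pose, the force, the opening and the grip force at its end, in the units of the state.
- ctrl.read_state(): the state, without advancing time (a new reading comes with each control period).
- viewer.get_image(name): name is "side" or "top"; returns (picture, depth): 400x640x3 uint8, red, green, blue; 400x640 float32, mm along the optical axis (not along the pixel's ray), 0 where there is no reading.
- viewer.camera_model(name): a dict with "fx", "fy", "cx", "cy" (pixels), "T" (4x4, takes a point from camera to world coordinates). Camera axes: x right, y down, z forward; pixel columns grow to the right and rows downward; lengths in mm; the calibration is good to about 2 mm. A picture is of the moment at which its call begins. camera_model takes no time and is no camera call.
- ctrl.finish_job(): hands the job in; it is judged then, once.
Trained networks look in the newest picture that a camera, given by its name, has taken for a name from the list of things; names that differ only in an ending like _2 or _b are one class to them, and where a whole thing is asked for, a point or a joint stands for the part that bears it (a point fixed in the world has none). Each returns a list of dicts, best first, with "score" (0 to 1); they miss things now and then, are a little off and sometimes report something else, mostly with a low value. They report only what shows in the picture. A call takes as long as a camera call.
- silhouettes(camera, target): "pixels" (400x640 bool, what is visible of it) and "xy" ([column, row] in pixels, amid what is visible of it).
The state is a dict: "clock": time; "qpos": joint angles; "qd": joint speeds; "tau": joint torques, N m; "eef_pos": TCP position; "tool_rot": TCP orientation; "force": force on the tool from outside, world axes, zero at the start; "torque": the same for the moment, N m; "width": finger opening in mm; "gripper_force": force on a finger pad.
Only numpy, scipy, OpenCV 4.12 (cv2) and the standard library are available. Lean on these libraries where they do the work, as an engineer would, in place of code of your own. Each camera call takes 0.05 s, during which the arm holds its last target. There are 200 camera calls.

### The job

Clear the low steel candle cup off the fold-down shelf into the catch box: push the self-closing flap open with one finger and, while that finger holds it open, push the cup over the threshold with the other finger so that it drops into the box; then take the fingers away and let the flap spring shut. Nothing is to be gripped or lifted: push the cup gently along the shelf, do not use the cup to shove the flap, and leave all the other things where they are.

Things in the scene. Friction and masses are not known exactly. Their poses are not given: they have to be found in the camera images.
- box: Fixed wooden catch box with a fold-down shelf in front. Origin on the sill (z = 0) below the middle of the doorway threshold; x points from the shelf through the doorway into the box, z up. Shelf: top 60 mm above the sill, x = -150 to 0 mm, y = -140 to +140 mm, no rim. Box: open-topped, inside x = 12 to 140, y = -90 to +90 mm, floor 6 mm above the sill, walls 102 mm above the sill.
- doorway (a point): Middle of the doorway threshold, on the shelf top's edge (box frame 0, 0, 60 mm). The doorway runs from box y = -50 to +50 mm through a 12 mm front wall that starts at x = 0 and stands 42 mm above the shelf; it is open at the top (no lintel). The shelf ends in a square edge at x = 0; past it is only the 54 mm drop to the box floor.
- flap (a joint): Angle of the flap in the doorway, rad: 0 shut, up to 1.5 as it swings into the box. Upright aluminium plate on an upright hinge at box x = 6, y = +46 mm; shut, it reaches to its free edge at y = -42 mm. The free edge swings towards +x, then round towards +y. A damped spring shuts it in about half a second (0.06 N m shut, 0.12 N m fully open: some 1 to 2.5 N at mid-plate).
- flap_edge (a point): Middle of the flap's free edge, 88 mm from the hinge, 21.5 mm above the shelf top. The plate is 6 mm thick (shut: near face at box x = 3 mm) and stands 3 to 40 mm above the shelf top.
- cup: The spent candle cup: low round steel cup standing on the shelf, 38 mm diameter, 26 mm high, about 50 g. Origin: centre of its underside. It starts 75 to 105 mm before the threshold (box x), within 35 mm of the doorway's middle in box y.
- dreidel: White ceramic dreidel lying on the shelf, well to one side of the low cup: 26 mm square body, 56 mm long along its x (stem at -x, tip at +x), 26 mm high. Origin under its body. Leave alone.
- tall_cup: Taller, slimmer steel cup standing on the shelf, well to the other side: 34 mm diameter, 42 mm high. Origin: centre of its underside. Leave alone.
- coaster: Stainless disc lying on the sill, 94 mm diameter, 6 mm thick. Leave alone.
- jar: Glass jar with cork top on the sill, 64 mm diameter, 103 mm high. Leave alone.
- mug: Blue ceramic mug on the sill, 80 mm diameter, 90 mm high. Leave alone.
- menorah: Wooden bar menorah with nine steel cups on the sill, 260 mm long along its y, 60 mm deep, 83 mm high. Leave alone.

How it is judged (in metres and radians):
On the way, in this order (a step that is already met when the one before it is completed fails the run):
1. a finger pushes the flap well open (over 0.45 rad) while the cup still stands on the shelf (value of joint flap above 0.45 rad and contact force between the fingers and flap above 0.15 N and x of cup in the frame of box below 0.004 m and z of cup in the frame of box above 0.055 m), for 0.05 s.
2. the cup drops into the box while a finger still holds the flap open (z of cup in the frame of box below 0.045 m and x of cup in the frame of box between 0 and 0.15 m and y of cup in the frame of box between -0.1 and 0.1 m and value of joint flap above 0.35 rad and contact force between the fingers and flap above 0.15 N), for 0.05 s.
At the end, for the whole second after the job is handed in: The low cup lies at rest inside the catch box (its origin less than 45 mm above the sill) and the flap has sprung shut (under 0.06 rad) (z of cup in the frame of box below 0.045 m and x of cup in the frame of box between 0 and 0.15 m and y of cup in the frame of box between -0.1 and 0.1 m and value of joint flap below 0.06 rad and linear speed of cup below 0.02 m/s); the robot touches nothing.
It fails at once if the low cup is lifted more than 15 mm off the shelf (z of cup in the frame of box above 0.075 m).
It fails at once if the low cup is gripped or pushed hard (over 12 N) (contact force between the fingers and cup above 12 N).
It fails at once if the low cup is used to shove the flap (over 1.2 N between them) (contact force between cup and flap above 1.2 N).
It fails at once if another thing is moved more than 20 mm (distance of any of dreidel, tall_cup, coaster, jar, mug, menorah from where it was at the start of the episode above 0.02 m).
It also fails if it takes over 38 s, if anything falls off the work surface, if the arm or the gripper's body presses on something with over 40 N, if the wrist force passes 120 N, or if a joint passes its speed limit or range.

## Working session

There is one attempt and no reset: what is moved stays moved. The work goes in short steps, Python scripts to look and compute and a shell command to move; the robot and the scene stay as the last step left them, time stands still between calls to the robot, and variables do not carry over. Pictures are saved under pics/ and viewed, at most 10 in all, crops included, and the job is handed in when it is done.

```bash
mkdir -p pics; ls; cat > h.py <<'E'
import numpy as np, cv2
from cell import ctrl, viewer, silhouettes
def cloud(cam,d):
    m=viewer.camera_model(cam); v,u=np.mgrid[0:400,0:640]
    P=np.stack([(u-m['cx'])/m['fx']*d,(v-m['cy'])/m['fy']*d,d],-1)
    return P@m['T'][:3,:3].T+m['T'][:3,3]
E
python3 - <<'E'
from h import *
np.set_printoptions(precision=1,suppress=True)
for c in ['top','side']:
    im,d=viewer.get_image(c); cv2.imwrite(f'pics/{c}0.png',im[:,:,::-1]); np.savez(f'{c}0.npz',im=im,d=d)
    W=cloud(c,d); print(c,np.array(viewer.camera_model(c)['T']))
    for t in ['box','flap','cup','dreidel','tall_cup','coaster','jar','mug','menorah']:
        for r in silhouettes(c,t)[:2]:
            p=W[r['pixels']&(d>0)]
            if len(p): print(t,round(r['score'],2),np.round(r['xy']),len(p),np.median(p,0),p.min(0),p.max(0))
s=ctrl.read_state();print(s)
E
```

```text
pics
top [[  -0.    -1.     0.2  185.8]
 [  -1.     0.     0.   -33.2]
 [  -0.    -0.2   -1.  1810. ]
 [   0.     0.     0.     1. ]]
box 0.67 [284. 178.] 5705 [578.9 118.3  58.7] [413.4 -17.8  -8.7] [758.  286.4 116.2]
flap 0.6 [282. 169.] 97 [594.6 121.6  93.8] [582.9  77.7   4.2] [627.5 165.6 109.4]
cup 0.59 [274. 202.] 101 [491.7 141.5  70.2] [471.7 123.3  57.6] [513.6 157.6  99. ]
dreidel 0.62 [245. 193.] 65 [519.8 243.   84.6] [502.6 230.1  66.6] [535.6 258.   94.7]
coaster 0.57 [224. 180.] 511 [579.  341.5   6.4] [532.7 295.6 -10.4] [626.9 388.7  20.2]
coaster 0.55 [459. 184.] 1328 [ 550.6 -508.8   30.9] [ 426.7 -554.5   -3.8] [ 694.6 -473.9   90.5]
jar 0.87 [344. 173.] 339 [586.9 -87.3  96. ] [ 565.7 -119.3   -7.6] [633.7 -57.2 112.9]
mug 0.88 [183. 221.] 616 [436.  480.6  36.9] [391.5 429.7 -12.1] [486.7 541.7 102.3]
menorah 0.6 [459. 185.] 1304 [ 549.4 -509.1   31.1] [ 426.7 -554.5    0.6] [ 688.2 -474.2   90.5]
side [[  -1.    -0.1    0.1  327.9]
 [  -0.2    0.6   -0.8 1022.5]
 [  -0.    -0.8   -0.6  925.7]
 [   0.     0.     0.     1. ]]
box 0.95 [280. 233.] 8234 [596.6 1
[... 629 characters left out ...]
-260.7    2.3] [659.9  23.7 111.1]
mug 0.57 [316. 360.] 2084 [433.3 481.4  54.5] [391.6 361.3  -0.3] [470.9 542.3  95.9]
menorah 0.67 [330. 125.] 1192 [ 554.4 -499.2   32.1] [ 426.4 -657.1   -0.6] [ 701.1 -472.5   88.9]
menorah 0.2 [282. 234.] 8239 [595.3 129.6  63.3] [412.9 -71.2   0.4] [804.6 287.7 110.2]
{'clock': 1.0, 'qpos': array([ 1.2,  0.6,  0. ,  1.5, -0. ,  1. , -0. ]), 'qd': array([ 0.,  0., -0.,  0.,  0.,  0., -0.]), 'tau': array([  0. , -56.3,   1.2, -19.4,   0. ,   0. ,  -0. ]), 'eef_pos': array([ 201.3, -618.1,  250.3]), 'tool_rot': array([ 3.1, -0. ,  0.3]), 'force': array([ 0.4, -0.1,  1.1]), 'torque': array([ 0., -0.,  0.]), 'gripper_force': 0.0, 'width': 85.36426391673807}
```

```bash
python3 - <<'E'
from h import *
np.set_printoptions(precision=3,suppress=True)
from scipy.optimize import minimize
from scipy.spatial import cKDTree
ims=[]
for c in ['top','side']:
    f=np.load(f'{c}0.npz');im,d=f['im'],f['d'];W=cloud(c,d)
    sel=(d>0)&(W[...,0]>395)&(W[...,0]<790)&(W[...,1]>-60)&(W[...,1]<300)
    z=W[...,2]
    sh=W[sel&(abs(z-60)<5)]; rim=W[sel&(abs(z-102)<5)]
    for n,p in (('shelf',sh),('rim',rim)):
        r=cv2.minAreaRect(p[:,:2].astype(np.float32)); print(c,n,len(p),r,np.median(p[:,2]))
    # rim fit: signed-distance to rim shape: outer rect x0..152,y+-102 minus inner, minus doorway; guess 12 walls
    def cost(q,info=0):
        x0,y0,a=q; dx=rim[:,0]-x0; dy=rim[:,1]-y0
        x=dx*np.cos(a)+dy*np.sin(a); y=-dx*np.sin(a)+dy*np.cos(a)
        e=np.min([np.hypot(x-6,np.maximum(abs(abs(y)-76)-26,0)),np.hypot(np.maximum(abs(x-76)-70,0),abs(y)-96),np.hypot(x-146,np.maximum(abs(y)-96,0))],0)
        e=np.maximum(e-5,0); return np.minimum(e,15).mean()
    best=min((minimize(cost,[585+i,120+j,a],method='Nelder-Mead') for i in(-10,10) for j in(-10,10) for a in(-.15,0,.15)),key=lambda r:r.fun)
    print(c,best.x,best.fun)
    ims.append(cv2.resize(im[130:250,190:370] if c=='top' else im[120:320,180:400],None,fx=2.6,fy=2.6)[:,:,::-1])
h=max(i.shape[0] for i in ims)
o=np.hstack([cv2.copyMakeBorder(i,0,h-i.shape[0],0,0,0) for i in ims]); o=cv2.resize(o,None,fx=.75,fy=.75);print(o.shape);cv2.imwrite('pics/a.png',o)
E
```

```text
top shelf 2398 ((585.7818603515625, 120.80667114257812), (280.57269287109375, 293.9068603515625), 76.98493194580078) 60.176414119232845
top rim 445 ((617.0819702148438, 98.50304412841797), (229.7715606689453, 237.8353271484375), 77.48851776123047) 101.99868140825765
top [587.883 119.005  -0.222] 1.7886237321014722
side shelf 3542 ((579.1889038085938, 103.93026733398438), (311.3074035644531, 301.9991760253906), 74.46894836425781) 62.753761665540196
side rim 865 ((617.5782470703125, 95.51170349121094), (233.96420288085938, 237.7017059326172), 77.4562759399414) 103.75643098932426
side [587.63  119.067  -0.229] 2.3743705141778917
(390, 780, 3)
```

View pics/a.png

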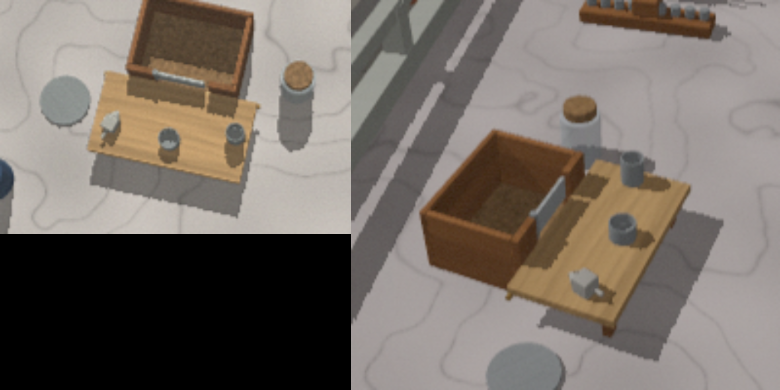

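```bash
cat >> h.py <<'E'
from scipy.spatial.transform import Rotation as R
B=np.array([587.8,119.0]); A=-0.225
def b2w(x,y): return B+[np.cos(A)*x-np.sin(A)*y, np.sin(A)*x+np.cos(A)*y]
def w2b(p):
    d=np.asarray(p)[...,:2]-B; return np.stack([np.cos(A)*d[...,0]+np.sin(A)*d[...,1],-np.sin(A)*d[...,0]+np.cos(A)*d[...,1]],-1)
def rel(s,xyz,yaw):
    R0=R.from_euler('xyz',s['tool_rot']); R1=R.from_euler('xyz',[np.pi,0,yaw])
    return np.round(R0.inv().apply(np.asarray(xyz)-s['eef_pos']),1), np.round((R0.inv()*R1).as_rotvec(),3)
E
python3 - <<'E'
from h import *
s=ctrl.read_state(); print(s['tool_rot'],s['clock'])
print(rel(s,[480,-250,260],.9)); w=b2w(-91,3); print(w)
s['eef_pos']=np.array([480,-250,260.]);s['tool_rot']=[np.pi,0,.9]
print(rel(s,[*w,200],1.446))
E
```

```text
[ 3.14156185e+00 -3.16571188e-05  3.14816601e-01] 1.0
(array([ 379. , -263.7,   -9.7]), array([ 0.   , -0.   , -0.585]))
[499.76305534 142.22706128]
(array([ 319.5, -228.3,   60. ]), array([ 0.   ,  0.   , -0.546]))
```

```bash
python3 -m creep '[{"jaw":1,"xyz":[379,-264,-10],"angular":[0,0,-0.585]},{"jaw":1,"xyz":[379,-264,-10],"angular":[0,0,-0.585]},{"jaw":1,"xyz":[379,-264,-10],"angular":[0,0,-0.585]},{"jaw":1,"xyz":[379,-264,-10],"angular":[0,0,-0.585]},{"jaw":1,"xyz":[379,-264,-10],"angular":[0,0,-0.585]},{"jaw":1,"xyz":[379,-264,-10],"angular":[0,0,-0.585]},{"jaw":1,"xyz":[379,-264,-10],"angular":[0,0,-0.585]},{"jaw":1,"xyz":[379,-264,-10],"angular":[0,0,-0.585]},{"jaw":1,"xyz":[379,-264,-10],"angular":[0,0,-0.585]}]'
python3 -c "
from h import *
s=ctrl.read_state();print(s['clock'],s['tool_rot'],s['qpos'],rel(s,[*b2w(-91,3),200],1.446))"
```

```text
clock: 2.12
eef_pos: [481.4, -247.5, 260.5]
tool_rot: [3.141, -0.001, 0.905]
force: [0.0, -0.7, 0.1]
width: 85.9
gripper_force: 0.0
2.125 [ 3.14116084e+00 -1.11058898e-03  9.04583749e-01] [ 0.52946618  0.46258644 -0.15428194  1.80758195  0.08805007  0.87736886
 -0.33134822] (array([ 317.6, -226.4,   60.8]), array([ 0.001, -0.001, -0.541]))
```

```bash
python3 -m creep '[{"jaw":1,"xyz":[318,-227,60],"angular":[0,0,-0.541]},{"jaw":1,"xyz":[318,-227,60],"angular":[0,0,-0.541]},{"jaw":1,"xyz":[318,-227,60],"angular":[0,0,-0.541]},{"jaw":1,"xyz":[318,-227,60],"angular":[0,0,-0.541]},{"jaw":1,"xyz":[318,-227,60],"angular":[0,0,-0.541]},{"jaw":1,"xyz":[318,-227,60],"angular":[0,0,-0.541]},{"jaw":1,"xyz":[318,-227,60],"angular":[0,0,-0.541]},{"jaw":1,"xyz":[318,-227,60],"angular":[0,0,-0.541]},{"jaw":1,"xyz":[318,-227,60],"angular":[0,0,-0.541]},{"jaw":1,"xyz":[318,-227,60],"angular":[0,0,-0.541]}]'
python3 - <<'E'
from h import *
np.set_printoptions(precision=1,suppress=True)
s=ctrl.read_state();print(s['clock'],s['eef_pos'],s['tool_rot'],s['qpos'],w2b(s['eef_pos']))
im,d=viewer.get_image('side');W=cloud('side',d)
P=W.reshape(-1,3)[d.ravel()>0]; b=w2b(P); t=(abs(P[:,:2]-s['eef_pos'][:2]).max(1)<80)&(P[:,2]>125)
c=s['eef_pos'][:2];u=np.array([np.sin(s['tool_rot'][2]),-np.cos(s['tool_rot'][2])]);n=np.array([-u[1],u[0]])
q=np.c_[(P[t][:,:2]-c)@u,(P[t][:,:2]-c)@n,P[t][:,2]-s['eef_pos'][2]]
for lo in range(-75,80,10):
    k=(q[:,0]>=lo)&(q[:,0]<lo+10)
    if k.sum(): print(lo,k.sum(),q[k].min(0),np.percentile(q[k],3,axis=0),q[k].max(0))
cv2.imwrite('pics/b.png',cv2.resize(im[60:320,160:420],None,fx=2.2,fy=2.2)[:,:,::-1])
E
```

```text
clock: 3.38
eef_pos: [500.2, 138.1, 200.5]
tool_rot: [3.141, 0.001, 1.437]
force: [-0.1, -0.8, 0.4]
width: 85.8
gripper_force: 0.0
3.375 [500.2 138.1 200.5] [3.1 0.  1.4] [-0.1  0.5 -0.3  1.9  0.2  0.7 -0.7] [-89.6  -0.9]
-75 532 [-75.  -29.3  42.3] [-74.6 -26.5  52.3] [-65.   13.7 470. ]
-65 572 [-65.  -32.1  10.3] [-64.7 -27.4  41.7] [-55.   15.  468.7]
-55 649 [-55.  -39.1   0. ] [-54.7 -30.5  13.7] [-45.   23.  466.9]
-45 806 [-45.  -47.3  -1.9] [-44.6 -30.6  49.3] [-35.   32.3 463.6]
-35 1078 [-35.  -48.5  51.5] [-34.7 -22.5  69. ] [-25.   40.5 455.9]
-25 875 [-25.  -41.6  60.4] [-24.6 -17.8  82.3] [-15.   46.7 441.5]
-15 776 [-15.  -36.4  57.4] [-14.7 -10.5  85.2] [ -5.   54.7 427. ]
-5 637 [ -5.  -45.5  57.6] [-4.6 -8.8 73. ] [  5.   59.  411.9]
5 552 [  5.  -45.7  57.3] [  5.3 -29.3  71.9] [ 15.   60.2 404.5]
15 459 [ 15.1 -41.   61.2] [ 15.4 -25.3  74.7] [ 24.9  39.4 401.8]
25 368 [ 25.  -33.3  57.2] [ 25.3 -22.7  66.9] [ 35.   32.6 394.7]
35 221 [ 35.  -20.6  -1.5] [ 35.4 -16.1   4.1] [ 45.   19.7 379.8]
45 191 [ 45.1 -17.7  -0.2] [ 45.3 -10.7   7.1] [ 54.8  12.9 369.4]
55 141 [ 55.  -14.3   6.8] [ 55.3 -11.4  20.4] [ 64.7  15.  354.1]
65 57 [ 65.  -14.5  46. ] [ 65.1 -10.8  46.3] [ 72.8  12.7 101.9]
```

View pics/b.png

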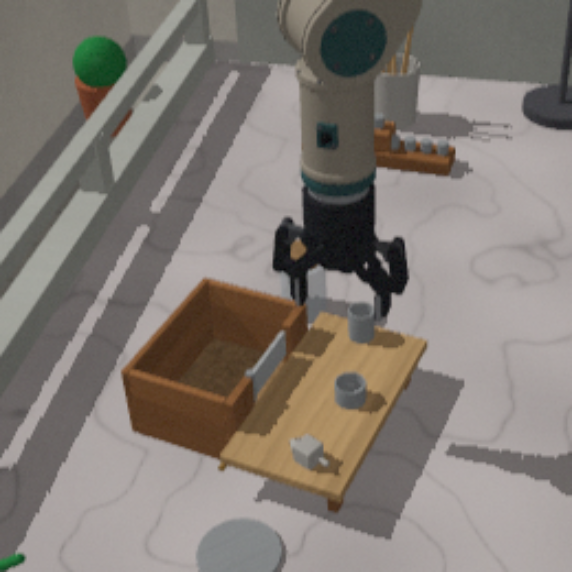

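```bash
python3 -c "
from h import *
s=ctrl.read_state();print(rel(s,[*b2w(-91,3),84],1.446))"
```

```text
(array([  3.7,  -1. , 116.5]), array([ 0.   ,  0.001, -0.008]))
```

```bash
python3 -m creep '[{"jaw":1,"xyz":[4,-1,40],"angular":[0,0,-0.008]},{"jaw":1,"xyz":[4,-1,75],"angular":[0,0,-0.008]},{"jaw":1,"xyz":[4,-1,100],"angular":[0,0,-0.008]},{"jaw":1,"xyz":[4,-1,116],"angular":[0,0,-0.008]},{"jaw":1,"xyz":[4,-1,116],"angular":[0,0,-0.008]},{"jaw":1,"xyz":[4,-1,116],"angular":[0,0,-0.008]}]'
python3 - <<'E'
from h import *
np.set_printoptions(precision=1,suppress=True)
s=ctrl.read_state();print(s['clock'],s['eef_pos'],s['tool_rot'],w2b(s['eef_pos']))
im,d=viewer.get_image('side');W=cloud('side',d)
P=W.reshape(-1,3)[d.ravel()>0]; t=(abs(P[:,:2]-s['eef_pos'][:2]).max(1)<90)&(P[:,2]>64)&(P[:,2]<135)
c=s['eef_pos'][:2];u=np.array([np.sin(s['tool_rot'][2]),-np.cos(s['tool_rot'][2])]);n=np.array([-u[1],u[0]])
q=np.c_[(P[t][:,:2]-c)@u,(P[t][:,:2]-c)@n,P[t][:,2]]
for lo in range(-75,80,5):
    k=(q[:,0]>=lo)&(q[:,0]<lo+5)&(abs(q[:,1])<25)
    if k.sum(): print(lo,k.sum(),q[k].min(0),np.median(q[k],0),q[k].max(0))
for r in silhouettes('side','cup')[:2]:
    p=W[r['pixels']&(d>0)]; print(r['score'],r['xy'],w2b(np.median(p,0)),w2b(p).min(0),w2b(p).max(0))
cv2.imwrite('pics/c.png',cv2.resize(im[150:300,210:400],None,fx=4,fy=4,interpolation=cv2.INTER_CUBIC)[:,:,::-1])
E
```

```text
clock: 4.18
eef_pos: [500.1, 144.7, 85.1]
tool_rot: [3.14, -0.001, 1.448]
force: [-0.0, -0.2, 0.6]
width: 85.1
gripper_force: 0.0
4.175 [500.1 144.7  85.1] [ 3.1 -0.   1.4] [-91.2   5.4]
-75 6 [-73.6  -3.6 128.5] [-71.7   8.3 133.1] [-70.1   9.9 134.3]
-70 5 [-69.7   6.9 125.2] [-67.5  10.1 134.1] [-66.   14.1 134.9]
-65 2 [-62.7   3.7 124.3] [-61.8   7.5 129.5] [-60.8  11.3 134.8]
-60 19 [-58.9 -10.4  64.4] [-55.9   3.8 111.4] [-55.1  11.4 134. ]
-55 42 [-54.9 -18.   64.1] [-52.8   4.6 109.4] [-50.6  14.  134.6]
-50 40 [-49.9 -20.3  64.1] [-47.4   7.8 104.4] [-45.   20.1 134.3]
-45 26 [-44.8 -11.8  64.1] [-44.    8.8 116.2] [-40.5  16.5 134.4]
-40 10 [-39.   -5.3  64.1] [-37.4   8.9  65.4] [-35.2  21.5 133.1]
-35 6 [-34.4 -23.4  64.4] [-32.9  -1.3  65.5] [-30.8  17.5  66.5]
-30 26 [-28.7 -16.4  64.1] [-26.4  -4.2  77.7] [-25.1  10.3  92.7]
-25 24 [-24.6 -20.2  64.2] [-22.5   5.1  81.2] [-20.1  14.   90.4]
-20 26 [-19.6 -24.8  64.2] [-17.4   5.6  77.5] [-15.1  20.5  90.4]
-15 28 [-14.9 -24.9  64. ] [-12.4   9.   73.6] [-10.1  21.9  92.5]
-10 31 [ -9.9 -24.8  64.5] [-7.3  8.6 75. ] [-
[... 417 characters left out ...]
9.9 19.7 67.7]
30 9 [ 30.9 -23.2  64.2] [32.3  3.9 64.8] [34.4 24.2 65.7]
35 11 [ 35.1 -23.   64.1] [37.1 -3.3 65.4] [ 39.6  24.  134. ]
40 52 [ 40.3 -16.3  64.2] [ 43.6   2.6 100.1] [ 45.   24.6 131.6]
45 31 [ 45.3 -11.6  64.5] [ 47.6   9.1 107.4] [ 49.9  23.9 132.7]
50 31 [ 50.2 -11.8  64.5] [ 52.7   6.4 114.5] [ 55.  23. 135.]
55 21 [55.9 -8.2 64. ] [57.3  5.6 92.9] [ 59.5  20.2 132.9]
60 12 [60.1 -5.6 64.2] [61.3  5.6 65.8] [ 64.4  23.8 134.1]
65 10 [ 65.2 -21.1  64.2] [67.  10.4 66.2] [ 69.5  23.  134.2]
70 10 [ 70.2 -12.3  64.2] [73.2  3.5 65.1] [ 74.7  22.5 131.8]
75 7 [ 76.6 -21.9  64.2] [78.4 -6.8 64.6] [79.5 17.8 66.6]
0.53 [316.2, 236.7] [-99.   -2.5] [-118.1  -48. ] [-69.5  17.6]
```

View pics/c.png

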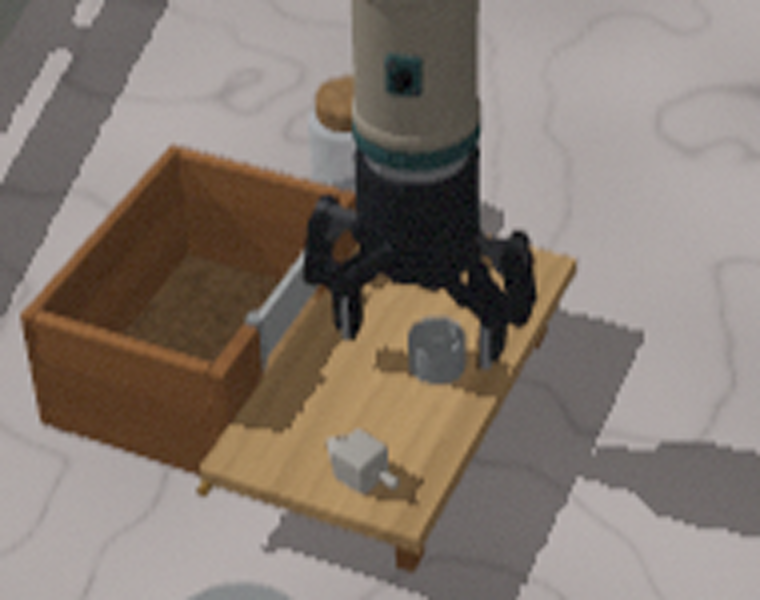

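```bash
python3 - <<'E'
from h import *
np.set_printoptions(precision=1,suppress=True)
s=ctrl.read_state();m=viewer.camera_model('side')
c=s['eef_pos'];y=s['tool_rot'][2];u=np.array([np.sin(y),-np.cos(y),0]);n=np.array([-u[1],u[0],0])
Ti=np.linalg.inv(m['T'])
for k in(50,-50):
  for z in (66,72,79,85):
    p=c+k*u+11*n; p[2]=z; q=Ti[:3,:3]@p+Ti[:3,3]; px=np.array([q[0]/q[2]*m['fx']+m['cx'],q[1]/q[2]*m['fy']+m['cy']])
    print(k,z,(px-[210,150])*4)
im,d=viewer.get_image('side');W=cloud('side',d);P=W.reshape(-1,3)[d.ravel()>0]
q=np.c_[(P-c)@u,(P-c)@n,P[:,2]]
k=(abs(q[:,0]+10)<22)&(abs(q[:,1])<40)&(q[:,2]>70)&(q[:,2]<95); print('cup',q[k].min(0),q[k].max(0),np.percentile(q[k],[3,97],axis=0))
for n_,d_ in(('back',-50),('front',50)):
  k=(abs(q[:,0]-d_)<8)&(abs(q[:,1])<20)&(q[:,2]>68)&(q[:,2]<110); print(n_,np.sort(q[k][:,2])[:8],np.percentile(q[k],[3,50,97],axis=0))
E
```

```text
50 66 [340.8 360.2]
50 72 [340.4 353.6]
50 79 [340.  345.8]
50 85 [339.6 339. ]
-50 66 [487.2 390.9]
-50 72 [487.3 384.2]
-50 79 [487.4 376.4]
-50 85 [487.5 369.6]
cup [-27.7 -28.1  70.1] [ 9.2 11.4 92.1] [[-26.8 -26.2  70.4]
 [  7.3  10.8  90.2]]
back [81.1 87.8 88.  88.7 90.  90.7 91.8 91.8] [[-56.   -9.   87.9]
 [-48.9   6.1  98.4]
 [-44.5  10.9 108.6]]
front [84.4 84.4 85.5 85.7 85.9 87.1 87.5 90.1] [[ 42.7 -12.3  85. ]
 [ 44.8   5.   97.5]
 [ 56.7  11.8 108.8]]
```

```bash
python3 -m creep '[{"jaw":1,"xyz":[-6,0,6],"angular":[0,0,0]},{"jaw":1,"xyz":[-6,0,12],"angular":[0,0,0]},{"jaw":1,"xyz":[-6,0,12],"angular":[0,0,0]},{"jaw":1,"xyz":[-6,5,12],"angular":[0,0,0]},{"jaw":1,"xyz":[-6,10,12],"angular":[0,0,0]},{"jaw":1,"xyz":[-6,15,12],"angular":[0,0,0]},{"jaw":1,"xyz":[-6,20,12],"angular":[0,0,0]},{"jaw":1,"xyz":[-6,25,12],"angular":[0,0,0]},{"jaw":1,"xyz":[-6,30,12],"angular":[0,0,0]},{"jaw":1,"xyz":[-6,35,12],"angular":[0,0,0]},{"jaw":1,"xyz":[-6,40,12],"angular":[0,0,0]},{"jaw":1,"xyz":[-6,45,12],"angular":[0,0,0]}]'
cat > look.py <<'E'
from h import *
import sys
np.set_printoptions(precision=1,suppress=True)
s=ctrl.read_state();print(s['clock'],s['eef_pos'],s['tool_rot'],w2b(s['eef_pos']))
im,d=viewer.get_image('side');W=cloud('side',d);P=W.reshape(-1,3)[d.ravel()>0]
c=s['eef_pos'];y=s['tool_rot'][2];u=np.array([np.sin(y),-np.cos(y),0]);n=np.array([-u[1],u[0],0])
q=np.c_[(P-c)@u,(P-c)@n,P[:,2]]
k=(q[:,0]>-40)&(q[:,0]<36)&(abs(q[:,1])<40)&(q[:,2]>68)&(q[:,2]<95)
if k.sum(): print('cup in tool u,n,z',k.sum(),q[k].min(0),q[k].max(0))
cv2.imwrite('pics/%s.png'%sys.argv[1],cv2.resize(im[150:300,210:400],None,fx=4,fy=4,interpolation=cv2.INTER_CUBIC)[:,:,::-1])
E
python3 look.py d
```

```text
clock: 5.82
eef_pos: [542.6, 132.7, 72.1]
tool_rot: [-3.14, 0.001, 1.449]
force: [-4.3, -1.0, 2.3]
width: 85.8
gripper_force: 1.9
5.825 [542.6 132.7  72.1] [-3.1  0.   1.4] [-47.1   3.3]
cup in tool u,n,z 170 [-39.9 -22.2  68.1] [-4.  20.4 93.2]
```

View pics/d.png

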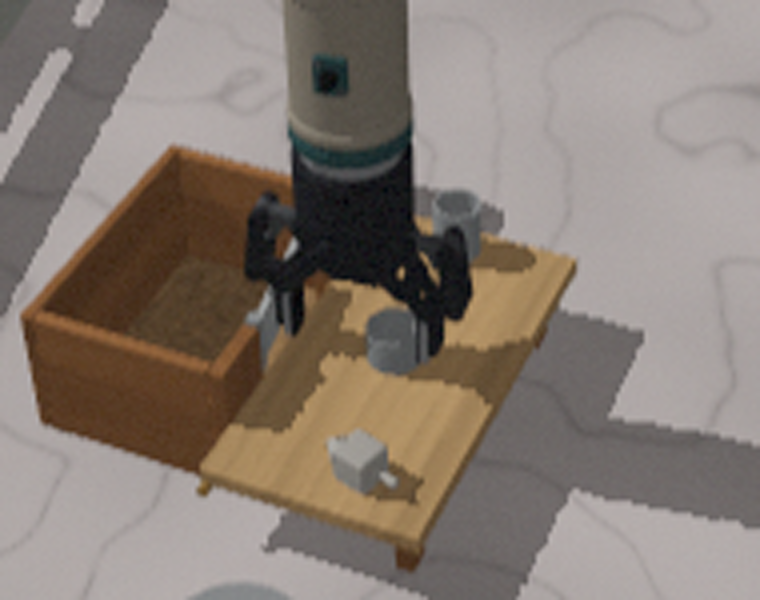

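```bash
python3 -m creep '[{"jaw":1,"xyz":[0,5,0],"angular":[0,0,0]},{"jaw":1,"xyz":[0,10,0],"angular":[0,0,0]},{"jaw":1,"xyz":[0,15,0],"angular":[0,0,0]},{"jaw":1,"xyz":[0,20,0],"angular":[0,0,0]},{"jaw":1,"xyz":[0,25,0],"angular":[0,0,0]},{"jaw":1,"xyz":[0,30,0],"angular":[0,0,0]},{"jaw":1,"xyz":[0,35,0],"angular":[0,0,0]},{"jaw":1,"xyz":[0,40,0],"angular":[0,0,0]},{"jaw":1,"xyz":[0,45,0],"angular":[0,0,0]},{"jaw":1,"xyz":[0,50,0],"angular":[0,0,0]},{"jaw":1,"xyz":[0,55,0],"angular":[0,0,0]},{"jaw":1,"xyz":[0,55,0],"angular":[0,0,0]}]'
python3 look.py e
```

```text
clock: 7.38
eef_pos: [598.9, 126.1, 72.4]
tool_rot: [3.14, -0.0, 1.448]
force: [-0.5, -1.9, -0.4]
width: 85.3
gripper_force: 1.0
7.375 [598.9 126.1  72.4] [ 3.1 -0.   1.4] [9.3 9.4]
cup in tool u,n,z 204 [-39.4 -20.5  68.1] [35.7 38.2 94.9]
```

View pics/e.png

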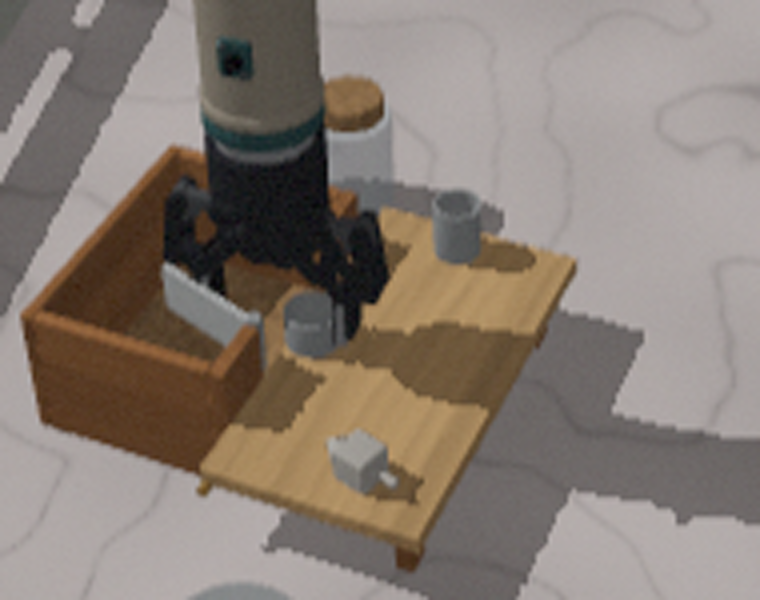

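```bash
python3 -m creep '[{"jaw":1,"xyz":[0,4,0],"angular":[0,0,0]},{"jaw":1,"xyz":[0,8,0],"angular":[0,0,0]},{"jaw":1,"xyz":[0,12,0],"angular":[0,0,0]},{"jaw":1,"xyz":[-1,16,0],"angular":[0,0,0]},{"jaw":1,"xyz":[-1,20,0],"angular":[0,0,0]},{"jaw":1,"xyz":[-2,23,0],"angular":[0,0,0]},{"jaw":1,"xyz":[-2,23,0],"angular":[0,0,0]},{"jaw":1,"xyz":[-2,23,0],"angular":[0,0,0]},{"jaw":1,"xyz":[-2,23,0],"angular":[0,0,0]}]'
python3 look.py f
```

```text
clock: 8.55
eef_pos: [621.0, 121.4, 72.5]
tool_rot: [3.141, 0.0, 1.448]
force: [-0.4, -2.6, -0.4]
width: 85.5
gripper_force: 0.8
8.55 [621.  121.4  72.5] [3.1 0.  1.4] [31.9  9.7]
cup in tool u,n,z 89 [-25.9  19.   69.6] [35.7 39.8 94.9]
```

View pics/f.png

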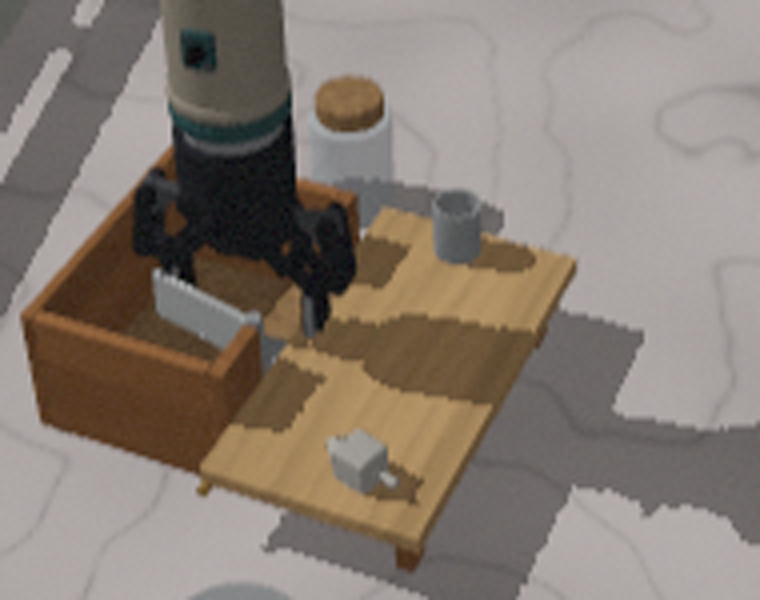

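```bash
python3 -m creep '[{"jaw":1,"xyz":[0,0,-10],"angular":[0,0,0]},{"jaw":1,"xyz":[0,0,-25],"angular":[0,0,0]},{"jaw":1,"xyz":[0,0,-50],"angular":[0,0,0]},{"jaw":1,"xyz":[0,0,-90],"angular":[0,0,0]},{"jaw":1,"xyz":[0,-50,-140],"angular":[0,0,0]},{"jaw":1,"xyz":[0,-110,-160],"angular":[0,0,0]},{"jaw":1,"xyz":[0,-160,-170],"angular":[0,0,0]},{"jaw":1,"xyz":[0,-160,-170],"angular":[0,0,0]},{"jaw":1,"xyz":[0,-160,-170],"angular":[0,0,0]},{"jaw":1,"xyz":[0,-160,-170],"angular":[0,0,0]},{"jaw":1,"xyz":[0,-160,-170],"angular":[0,0,0]},{"jaw":1,"xyz":[0,-160,-170],"angular":[0,0,0]}]'
python3 - <<'E'
from h import *
np.set_printoptions(precision=1,suppress=True)
o=[]
for c in ['top','side']:
    im,d=viewer.get_image(c);W=cloud(c,d)
    for t in ['cup','flap','tall_cup','dreidel']:
        for r in silhouettes(c,t)[:2]:
            p=W[r['pixels']&(d>0)]
            if len(p): print(c,t,round(r['score'],2),w2b(np.median(p,0)),np.median(p[:,2]))
    o.append(cv2.resize(im[120:240,200:360] if c=='top' else im[150:300,210:410],(400,300),interpolation=cv2.INTER_CUBIC)[:,:,::-1])
cv2.imwrite('pics/g.png',np.hstack(o))
E
```

```text
clock: 10.1
eef_pos: [462.0, 141.1, 241.9]
tool_rot: [-3.141, -0.0, 1.448]
force: [0.8, 0.2, 0.9]
width: 85.3
gripper_force: 0.0
top cup 0.2 [ 5.8 -3.5] 94.56940146753482
top flap 0.6 [ 5.9 -2.8] 93.95427691252075
top flap 0.34 [ 104.4 -620.3] 30.262057586960054
top tall_cup 0.74 [  99.7 -621.3] 31.16876149563359
top tall_cup 0.73 [  43.8 -201.9] 98.15655062712744
side flap 0.54 [ 6.5 -1.8] 90.03431419700098
side tall_cup 0.75 [ -70.1 -105.6] 91.09139549194646
side dreidel 0.75 [-95.8 112.5] 84.69657043762828
```

View pics/g.png

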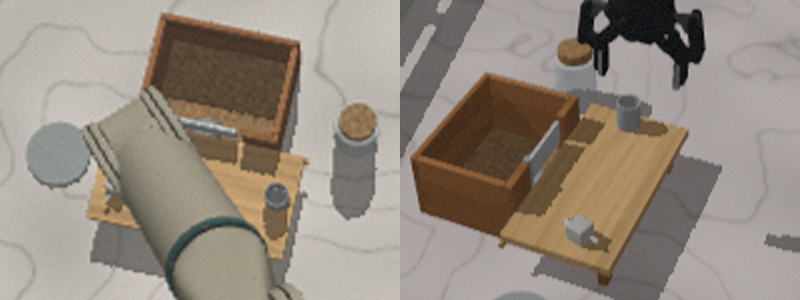

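```bash
python3 -m creep '[{"jaw":1,"xyz":[-60,0,-20],"angular":[0,0,0]},{"jaw":1,"xyz":[-120,0,-40],"angular":[0,0,0]},{"jaw":1,"xyz":[-180,0,-40],"angular":[0,0,0.1]},{"jaw":1,"xyz":[-240,0,-40],"angular":[0,0,0.2]},{"jaw":1,"xyz":[-300,0,-40],"angular":[0,0,0.3]},{"jaw":1,"xyz":[-360,0,-40],"angular":[0,0,0.4]},{"jaw":1,"xyz":[-360,0,-40],"angular":[0,0,0.4]},{"jaw":1,"xyz":[-360,0,-40],"angular":[0,0,0.4]}]'
python3 - <<'E'
from h import *
np.set_printoptions(precision=1,suppress=True)
im,d=viewer.get_image('top');W=cloud('top',d)
for t in ['cup','flap']:
    for r in silhouettes('top',t)[:2]:
        p=W[r['pixels']&(d>0)]
        if len(p): print(t,round(r['score'],2),r['xy'],w2b(np.median(p,0)),np.median(p[:,2]))
b=w2b(W);k=(d>0)&(b[...,0]>16)&(b[...,0]<135)&(abs(b[...,1])<85)&(W[...,2]>18)&(W[...,2]<60)
print(k.sum(),np.c_[b[k],W[k][:,2]][:25])
cv2.imwrite('pics/h.png',cv2.resize(im[120:240,210:360],(750,600),interpolation=cv2.INTER_CUBIC)[:,:,::-1])
E
```

```text
clock: 11.6
eef_pos: [417.8, -215.6, 282.2]
tool_rot: [-3.141, -0.001, 1.049]
force: [-0.3, 1.0, 0.1]
width: 85.5
gripper_force: 0.0
flap 0.49 [281.0, 171.0] [6.8 8.1] 90.99085945018635
23 [[128.3 -71.1  18.5]
 [106.2 -24.1  20.3]
 [ 80.4 -26.2  18.5]
 [ 48.2  66.3  21.7]
 [ 61.1  -8.4  19.1]
 [ 56.5 -76.1  20. ]
 [ 27.   26.7  34.5]
 [ 26.4  22.3  40.5]
 [ 26.2  18.2  44.8]
 [ 27.2  14.8  44. ]
 [ 28.   11.4  43.6]
 [ 30.    8.7  37.7]
 [ 23.5  17.9  41. ]
 [ 23.9  14.2  42.6]
 [ 24.6  10.7  42.8]
 [ 24.3   6.5  47.7]
 [ 26.7   4.1  39.9]
 [ 26.4  -0.1  45. ]
 [ 27.7  -3.2  42.6]
 [ 23.1  -0.7  43.9]
 [ 26.1  -2.8  33.6]
 [ 26.4  -6.6  35.7]
 [ 34.2 -77.4  20. ]]
```

View pics/h.png

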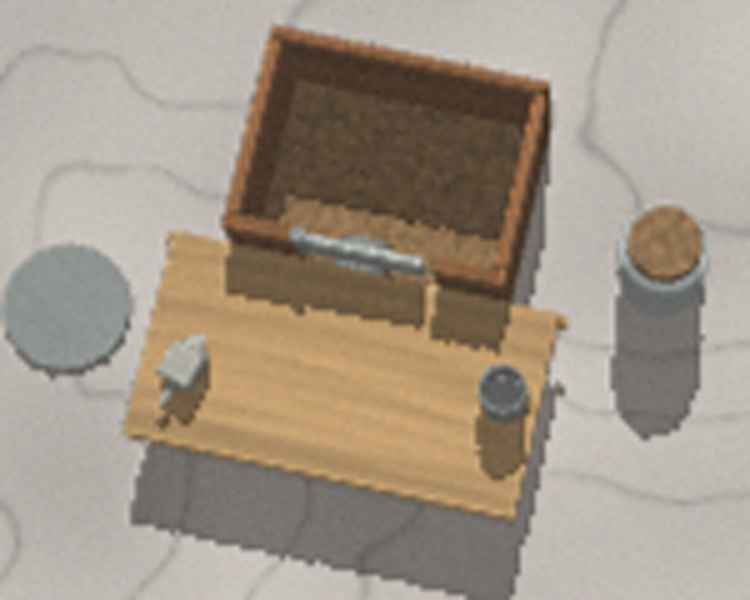

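```bash
python3 -c "
from h import *
print(ctrl.finish_job())"
```

```text
the job is handed in; nothing more can be done
None
```

The job is handed in, though the hand-in call returned no verdict: the last top view shows the candle cup lying on its side in the catch box just behind the front wall, the flap shut, the dreidel and tall cup still in place, and the arm clear.

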